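Slide the chopping board out over the scraps bowl

ROBOT

A 6-joint arm with a two-finger parallel gripper is mounted at the origin on the work surface. World frame = base frame: x ahead of the robot, y to its left, z up, the work surface at z = 0. Lengths are in m, angles in rad, forces in N, time in s.
With the tool pointing down it reaches from about 0.35 to 0.975 m from the base axis. Payload 4.9 kg.
Tool frame: the origin (TCP) lies on the centre line of the jaws, within the pads' length; the fingertips stand ahead of it and the grasp point (between the pads) is the TCP (manip.tip_extent is the z of the fingertips in the tool frame, in m); z points along the fingers, y is the line along which they close (so a half turn about z gives the same grasp; the last joint's range is limited). The gripper opens to 85 mm and grips with 20 to 120 N. Pads are 22 mm wide; open, the fingers measure 114 mm over their backs; the gripper's body (76 mm by 85 mm) begins 54 mm behind the grasp point. The pads swing forward as they close: fully open they stand 13 mm farther back than shut.
Start: joints at [-1.393, 0.053, 1.613, -0, 1.476, -0.119], TCP at [0.183, -0.598, 0.25] pointing down, gripper open.
Joint ranges: [-3.01, 3.01], [-1.01, 2.22], [0.06, 2.58], [-1.02, 4.17], [0.09, 2.62], [-3.14, 3.14]. Speed limits (rad/s): [2.57, 2.57, 3.14, 3.14, 3.14, 3.14].

INTERFACE

Orientations are given as a unit quaternion [w, x, y, z].
In Python, from plant import manip gives the robot as it stands. The module is installed in compiled form; this text tells all that it offers.
- The arm moves only by the shell command python3 -m crank 'ROWS'. ROWS is a JSON list of rows, 1 to 5 of them, each of 7 numbers: the opening from 0.0 (shut) to 1.0 (fully open), then dx, dy, dz in m, then a rotation vector rx, ry, rz in rad; each row shifts and turns the commanded pose from where the row before left it, along the tool's axes as they then stand; what a row does not reach is not made up. A row lasts 1/8 s, in which the tool goes at most 0.0625 m and 0.188 rad, less where a joint would pass 70% of its speed; a pose out of reach is approached as far as the arm can. The fingers move at their own pace and stop on an object; the grip force is fixed at half the most. Time passes only in rows, so rows that do not move let the fingers close. It prints the time, the measured TCP pose, the force, the opening and the grip force at its end.
- manip.state(): the state, without advancing time (a new reading comes with each control period).
- manip.grab_frame(name): name is "side" or "top"; returns (picture, depth): 384x512x3 uint8, red, green, blue; 384x512 float32, m along the optical axis (not along the pixel's ray), 0 where there is no reading.
- manip.camera_params(name): a dict with "intrinsics" (3x3 intrinsics, pixels), "k1" (the pictures are not rectified: a ray, as slopes to the right and down, at radius r is drawn at 1 + k1 r^2 times it, then the intrinsics apply), "xyz" and "orientation" of the camera in the world. Camera axes: x right, y down, z forward; pixel columns grow to the right and rows downward; lengths in m; the calibration is good to about 2 mm. A picture is of the moment at which its call begins. camera_params takes no time and is no camera call.
- manip.job_done(): hands the job in; it is judged then, once.
Trained networks look in the newest picture that a camera, given by its name, has taken for a name from the list of things; names that differ only in an ending like _2 or _b are one class to them, and where a whole thing is asked for, a point or a joint stands for the part that bears it (a point fixed in the world has none). Each returns a list of dicts, best first, with "conf" (0 to 1); they miss things now and then, are a little off and sometimes report something else, mostly with a low value. They report only what shows in the picture. A call takes as long as a camera call.
- manip.look_for(camera, query): "extent" ([left, top, right, bottom] in pixels, round what is visible of it).
- manip.outline_of(camera, query): "region" (384x512 bool, what is visible of it) and "extent" ([left, top, right, bottom] in pixels, round what is visible of it).
- manip.mark_of(camera, query): "centre" ([row, column] in pixels: a listed point, or the origin of a listed thing).
The state is a dict: "time": time; "joint_pos": joint angles; "joint_vel": joint speeds; "joint_efforts": joint torques, N m; "tool_pos": TCP position; "tool_rot": TCP orientation; "contact_force": force on the tool from outside, world axes, zero at the start; "ft_torque": the same for the moment, N m; "gripper_width": opening from 0.0 (shut) to 1.0 (fully open); "grasp_force": force on a finger pad.
Only numpy, scipy, OpenCV 4.12 (cv2) and the standard library are available. Lean on these libraries where they do the work, as an engineer would, in place of code of your own. Each camera call takes 0.05 s, during which the arm holds its last target. There are 200 camera calls.

TASK

The thin chopping board lies flat on the upturned wooden crate. Push it along the crate's top with the fingertips towards the steel bowl until its front end hangs out over the bowl and the red line across the board lies right above the crate's edge, along the line's whole length. Only push it: do not pick it up or tip it, leave the bowl, the small glass and the two bottles where they stand, and finish clear of everything.

Things in the scene. Friction and masses are not known exactly. Their poses are not given: they have to be found in the camera images.
- crate: Upturned brown wooden crate, fixed to the table, with a flat boarded top. 320 mm along its own x, 420 mm along its own y, top surface 80 mm above the table. Origin: centre of its underside, at table height. Its own +y points towards the edge that the bowl stands beyond.
- edge (a point): Middle of the crate's top edge on the bowl side, at the height of the crate's top surface (80 mm above the table). Axes as the crate's: x runs along the edge, y points level outwards, off the crate towards the bowl, z up. The board's line must end up above this edge, i.e. at y = 0 in this frame.
- board: Thin cream wooden chopping board, loose, flat on the crate: 150 mm in its x, 220 mm in its y, 10 mm thick, 0.16 to 0.33 kg; stops when the push stops. Origin: centre of its underside. +y points to its front end, which faces the bowl within 10 degrees. A red line 8 mm wide crosses the top parallel to its x, 60 mm from the front end (50 mm ahead of the origin).
- line_a (a point): Point in the middle of the red line's width, on the board's top, 5 mm from the board's -x side (70 mm from its centre line).
- line_b (a point): Point in the middle of the red line's width, on the board's top, 5 mm from the board's +x side (70 mm from its centre line).
- front_end (a point): Middle of the upper rim of the board's front end, 110 mm ahead of the board's origin along its +y.
- rear_end (a point): Middle of the board's rear end face, 110 mm behind the board's origin, at half the board's thickness: the face to push on.
- bowl: Round steel bowl for scraps, loose, on the table just beyond the crate's edge: 170 mm across its mouth, 60 mm high, so its rim is 20 mm lower than the crate's top. Origin: centre of its underside. Not to be moved.
- glass: Small clear drinking glass, loose, standing on the crate's top beside the board, on the crate's +x side: 42 mm across, 55 mm high. Origin: centre of its underside. Not to be moved.
- wine: Dark wine bottle, loose, upright on the table beyond the bowl, 74 mm across, 290 mm high. Origin: centre of its underside. Not to be moved.
- oil: Amber oil bottle with a green cap, loose, upright on the table beyond the bowl, 76 mm across, 260 mm high. Origin: centre of its underside. Not to be moved.

How it is judged:
By the outcome, as a careful person would: the job done as asked, in the order asked, and still so for the second after the job is handed in, with the robot touching nothing.
It also fails if it takes over 51 s, if anything falls off the work surface, if the arm or the gripper's body presses on something with over 40 N, if the wrist force passes 120 N, or if a joint passes its speed limit or range.

## Working session

There is one attempt and no reset: what is moved stays moved. The work goes in short steps, Python scripts to look and compute and a shell command to move; the robot and the scene stay as the last step left them, time stands still between calls to the robot, and variables do not carry over. Pictures are saved under pics/ and viewed, at most 10 in all, crops included, and the job is handed in when it is done.

```bash
mkdir -p pics; cat > h.py <<'E'
import numpy as np, cv2
from plant import manip
from scipy.spatial.transform import Rotation as R
def q(o): return R.from_quat([o[1],o[2],o[3],o[0]])
def cam(n):
    p=manip.camera_params(n); return np.array(p["intrinsics"]),p["k1"],np.array(p["xyz"]),q(p["orientation"]).as_matrix()
def rays(n,uv):
    K,k1,t,Rm=cam(n); uv=np.array(uv,float).reshape(-1,1,2)
    s=cv2.undistortPoints(uv,K,np.array([k1,0,0,0.]))[:,0]
    return t,np.c_[s,np.ones(len(s))]@Rm.T
def onz(n,uv,z):
    t,d=rays(n,uv); return t+d*((z-t[2])/d[:,2])[:,None]
def proj(n,P):
    K,k1,t,Rm=cam(n); c=(np.array(P).reshape(-1,3)-t)@Rm
    return cv2.projectPoints(c.reshape(-1,1,3),np.zeros(3),np.zeros(3),K,np.array([k1,0,0,0.]))[0][:,0]
E
python3 - <<'E'
from h import *
for n in("side","top"):
    im,d=manip.grab_frame(n); cv2.imwrite(f"pics/{n}0.png",im[:,:,::-1]); print(n,cam(n)[2],cam(n)[3][:,2])
    for o in "crate board bowl glass wine oil".split():
        r=manip.look_for(n,o); print(o,[(np.round(x["extent"]),round(x["conf"],2)) for x in r[:2]])
    for o in "edge line_a line_b front_end rear_end".split():
        r=manip.mark_of(n,o); print(o,[(np.round(x["centre"],1),round(x["conf"],2)) for x in r[:3]])
print(manip.tip_extent,manip.state())
E
```

```text
side [0.01058182 0.87208832 0.74857814] [ 0.48901039 -0.65637204 -0.57449507]
crate [(array([200., 111., 368., 230.]), 0.78)]
board [(array([252., 137., 336., 190.]), 0.79)]
bowl [(array([206., 200., 267., 251.]), 0.93)]
glass [(array([226., 131., 242., 155.]), 0.76)]
wine [(array([186., 195., 230., 325.]), 0.74)]
oil [(array([135., 178., 180., 288.]), 0.74)]
edge [(array([188.2, 243.2]), 0.83)]
line_a [(array([173.4, 310.6]), 0.86), (array([159.4, 262. ]), 0.61)]
line_b [(array([173.4, 310.6]), 0.86), (array([159.4, 262. ]), 0.61)]
front_end [(array([175.9, 276.1]), 0.61)]
rear_end [(array([140., 307.]), 0.92)]
top [0.48470491 0.09919904 1.21310219] [ 0.11170889 -0.02174516 -0.99350303]
crate [(array([230., 132., 387., 253.]), 0.58)]
board [(array([256., 173., 342., 239.]), 0.64)]
bowl [(array([172., 183., 232., 242.]), 0.98)]
glass [(array([270., 139., 282., 155.]), 0.63)]
wine [(array([ 94., 234., 144., 266.]), 0.69)]
oil [(array([104., 177., 153., 207.]), 0.92)]
edge [(array([193.5, 234.3]), 0.69)]
line_a [(array([182.5, 279.8]), 0.72), (array([234.9, 282.9]), 0.68)]
line_b [(array([182.5, 279.8]), 0.72), (array([234.9, 282.9]), 0.68)]
front_end [(array([215.9, 258.6]), 0.82)]
rear_end []
0.019 {'time': 1.2, 'joint_pos': array([-1.39297546e+00,  5.27264693e-02,  1.61292586e+00,  2.34923625e-05,
        1.47596665e+00, -1.18982564e-01]), 'joint_vel': array([-0.00053676, -0.00030974,  0.0004147 ,  0.0012689 , -0.00089294,
       -0.00046814]), 'joint_efforts': array([-5.18419511e-04, -3.93688202e+01, -3.70460486e+01, -1.20293571e-04,
        5.62184232e-04, -1.24676632e-05]), 'tool_pos': array([ 0.18280376, -0.59764814,  0.25027168]), 'tool_rot': array([-1.35007532e-05,  9.89008824e-01,  1.47856507e-01,  1.13011581e-05]), 'contact_force': array([ 0.171818  ,  0.36068952, -0.85134746]), 'ft_torque': array([-0.01438473, -0.01937624,  0.02342288]), 'grasp_force': 0.0, 'gripper_width': 0.993412856720149}
```

View pics/top0.png

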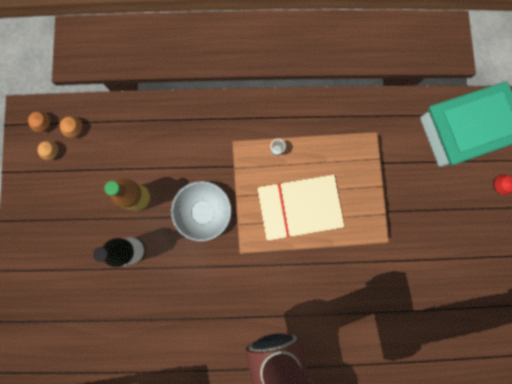

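View pics/side0.png

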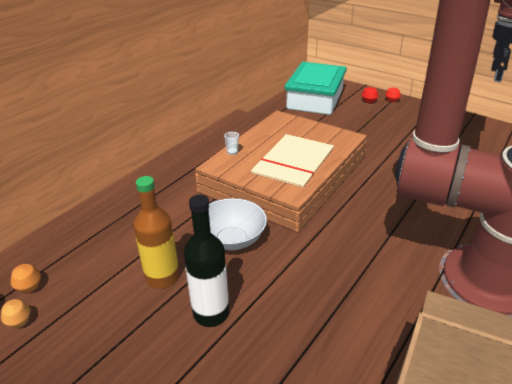

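Top view: crate spans columns 233–387, its bowl-side edge on the left at about column 236. The board is turned a few degrees, with its red line at about column 283. The bowl is at (202,211) and the glass at (278,147). Image left is world +y.

```bash
cat > m.py <<'E'
from h import *
from scipy.optimize import least_squares
def grad_edge(g,n,P,Q,z,half=0.012,N=40):
    # subpixel points of max gradient across the world segment P-Q (height z); returns world xy
    P,Q=np.array(P),np.array(Q); u=(Q-P)/np.linalg.norm(Q-P); nn=np.array([-u[1],u[0]])
    s=np.linspace(.08,.92,N); o=np.arange(-half,half+1e-9,.0005)
    W=(P+(Q-P)*s[:,None])[:,None]+nn*o[None,:,None]
    uv=proj(n,np.dstack([W,np.full(W.shape[:2],z)])).reshape(N,len(o),2).astype(np.float32)
    v=cv2.remap(g,uv[...,0],uv[...,1],cv2.INTER_CUBIC)
    d=np.abs(np.gradient(cv2.GaussianBlur(v,(7,1),0),axis=1)); d[d<.5*d.max(1,keepdims=True)]=0
    off=(d*o).sum(1)/d.sum(1)
    return P+(Q-P)*s[:,None]+nn*off[:,None]
def line(p):
    vx,vy,x,y=cv2.fitLine(p.astype(np.float32),cv2.DIST_HUBER,0,1e-4,1e-4).ravel(); return np.array([x,y]),np.array([vx,vy])
def measure(n,im,crate=True):
    """board pose (x,y,yaw) of +y axis from colour mask; red line pts; mask area"""
    hsv=cv2.cvtColor(im,cv2.COLOR_RGB2HSV); f=im.astype(np.float32)
    r=(f[...,0]-(f[...,1]+f[...,2])/2)/f.sum(2)
    return hsv,f
E
python3 - <<'E'
from m import *
for n in("top","side"):
    im,d=manip.grab_frame(n); r=manip.outline_of(n,"board"); m=r[0]["region"]
    m=cv2.dilate(m.astype(np.uint8),np.ones((5,5)))
    f=im.astype(float); hs=cv2.cvtColor(im,cv2.COLOR_RGB2HSV).astype(int)
    print(n,"board rgb",im[m>0].reshape(-1,3).mean(0))
    cream=(m>0)&(f[...,2]>.5*f[...,0])&(f[...,0]>150)
    red=(m>0)&(f[...,1]<.4*f[...,0])&(f[...,0]>130)
    ys,xs=np.nonzero(red); p=onz(n,np.c_[xs,ys],.09)[:,:2]; from m import line
    c,dr=line(p); print("red",len(p),c,np.degrees(np.arctan2(dr[1],dr[0])))
    hull=cv2.convexHull(np.argwhere(cream|red)[:,::-1].astype(np.float32))
    W=onz(n,hull[:,0],.09)[:,:2].astype(np.float32); print("rect",cv2.minAreaRect(W))
    print(cv2.boxPoints(cv2.minAreaRect(W)).round(4).tolist())
    c=manip.outline_of(n,"crate")[0]["region"]
    cnt=cv2.convexHull(np.argwhere(c)[:,::-1].astype(np.float32))
    print("crate",cv2.minAreaRect(onz(n,cnt[:,0],.08)[:,:2].astype(np.float32)),)
    for o,z in(("bowl",.06),("glass",.08+.0275),("wine",.14),("oil",.14)):
        g=manip.mark_of(n,o); 
        if g: print(o,onz(n,g[0]["centre"][::-1],0.08 if o=="glass" else 0).round(3), g[0]["conf"])
    for o in("edge",):
        g=manip.mark_of(n,o); print(o,onz(n,g[0]["centre"][::-1],.08).round(4))
E
```

```text
top board rgb [236.39176325 217.38307119 179.26262417]Traceback (most recent call last):
  File "<stdin>", line 9, in <module>
  File "h.py", line 12, in onz
    t,d=rays(n,uv); return t+d*((z-t[2])/d[:,2])[:,None]
        ~~~~^^^^^^
  File "h.py", line 9, in rays
    s=cv2.undistortPoints(uv,K,np.array([k1,0,0,0.]))[:,0]
      ~~~~~~~~~~~~~~~~~~~^^^^^^^^^^^^^^^^^^^^^^^^^^^^
cv2.error: OpenCV(4.12.0) /io/opencv/modules/calib3d/src/undistort.dispatch.cpp:347: error: (-215:Assertion failed) CV_IS_MAT(_src) && CV_IS_MAT(_dst) && (_src->rows == 1 || _src->cols == 1) && (_dst->rows == 1 || _dst->cols == 1) && _src->cols + _src->rows - 1 == _dst->rows + _dst->cols - 1 && (CV_MAT_TYPE(_src->type) == CV_32FC2 || CV_MAT_TYPE(_src->type) == CV_64FC2) && (CV_MAT_TYPE(_dst->type) == CV_32FC2 || CV_MAT_TYPE(_dst->type) == CV_64FC2) in function 'cvUndistortPointsInternal'
```

```bash
cat > m.py <<'E'
from h import *
def prof(g,n,P,Q,z,half,N=40,kind="edge"):
    P,Q=np.array(P,float),np.array(Q,float); u=(Q-P)/np.linalg.norm(Q-P); nn=np.array([-u[1],u[0]])
    s=np.linspace(.08,.92,N); o=np.arange(-half,half+1e-9,.0005)
    W=(P+(Q-P)*s[:,None])[:,None]+nn*o[None,:,None]
    uv=proj(n,np.dstack([W,np.full(W.shape[:2],z)])).reshape(N,len(o),2).astype(np.float32)
    v=cv2.remap(g,uv[...,0],uv[...,1],cv2.INTER_LINEAR)
    w=np.abs(np.gradient(cv2.GaussianBlur(v,(9,1),0),axis=1)) if kind=="edge" else np.maximum(np.median(v,1,keepdims=True)-v,0)
    w[w<.4*w.max(1,keepdims=True)]=0
    return P+(Q-P)*s[:,None]+nn*((w*o).sum(1)/w.sum(1))[:,None]
def line(p):
    vx,vy,x,y=cv2.fitLine(p.astype(np.float32),cv2.DIST_HUBER,0,1e-4,1e-4).ravel()
    if vx<0: vx,vy=-vx,-vy
    return np.array([x,y]),np.array([vx,vy])
def fit(g,n,P,Q,z,half,kind="edge"):
    for h in(half,half*.6):
        p=prof(g,n,P,Q,z,h,kind=kind); c,d=line(p)
        P,Q=c+d*((P-c)@d),c+d*((Q-c)@d)
    r=(p-c)@[-d[1],d[0]]
    return P,Q,np.degrees(np.arctan2(d[1],d[0])),np.median(abs(r))
E
python3 - <<'E'
from m import *
for n in("top","side"):
    im,d=manip.grab_frame(n); f=im.astype(np.float32)
    a=[x["centre"][::-1] for x in manip.mark_of(n,"line_a")[:2]]; A,B=onz(n,a,.09)[:,:2]
    if A[0]>B[0]: A,B=B,A
    print(n,"marks",A,B)
    rl=fit(f[...,1],n,A,B,.09,.012,"dip"); print("red",rl)
    e=manip.mark_of(n,"edge")[0]["centre"]; E=onz(n,e[::-1],.08)[0,:2]; print("edgemark",E)
    ang=np.radians(-3) ; 
    corner={"top":[(239,251),(233,141)],"side":[(294,220),(198,179)]}[n]
    C=onz(n,corner,.08)[:,:2]; print("corners",C)
    g=cv2.cvtColor(im,cv2.COLOR_RGB2GRAY).astype(np.float32)
    print("edge",fit(g,n,C[0],C[1],.08,.012))
    for o in("bowl","glass","wine","oil"):
        k=manip.mark_of(n,o)
        if k: print(o,onz(n,k[0]["centre"][::-1],.08 if o=="glass" else 0)[0].round(3),round(k[0]["conf"],2))
    for o,z in(("rear_end",.085),("front_end",.09),("board",.08)):
        k=manip.mark_of(n,o)
        if k: print(o,onz(n,k[0]["centre"][::-1],z)[0].round(4))
    big=cv2.resize(im[110:270,190:390],None,fx=4,fy=4,interpolation=cv2.INTER_NEAREST)[:600]
    cv2.imwrite(f"pics/{n}1.png",big[:,:,::-1])
E
```

```text
top marks [0.54689129 0.0560967 ] [ 0.63491201 -0.01065303]
red (array([0.5613722 , 0.06787554]), array([ 0.6244844 , -0.01929307]), np.float32(-54.09454), np.float64(0.002574443690863253))
edgemark [0.60594668 0.12377397]
corners [[0.44600789 0.11681362]
 [0.75854948 0.12675036]]
edge (array([0.44599643, 0.11709282]), array([0.75842059, 0.12989397]), np.float32(2.3463032), np.float64(0.0001823869866464938))
bowl [0.56  0.229 0.   ] 0.92
glass [0.728 0.014 0.08 ] 0.57
wine [0.447 0.437 0.   ] 0.79
oil [ 0.582 -0.07   0.   ] 0.45
rear_end [ 0.5816 -0.1781  0.085 ]
front_end [0.5555 0.0558 0.09  ]
board [ 0.5688 -0.0466  0.08  ]
side marks [ 0.48905826 -0.01992669] [ 0.63755989 -0.00937275]
red (array([ 0.48889749, -0.01865176]), array([0.63598437, 0.00250333]), np.float32(8.184562), np.float64(0.00010789558719234425))
edgemark [0.59398908 0.13062201]
corners [[0.42548776 0.1627578 ]
 [0.71702992 0.16312287]]
edge (array([0.4254461 , 0.16631323]), array([0.71670702, 0.17688892]), np.float32(2.0794966), np.float64(0.0010551002305184392))
bowl [0.564 0.229 0.   ] 0.72
glass [0.724 0.006 0.08 ] 0.86
wine [0.455 0.422 0.   ] 0.58
oil [ 0.603  0.419 -0.   ] 0.66
rear_end [ 0.5813 -0.1654  0.085 ]
front_end [0.557  0.0564 0.09  ]
board [ 0.5624 -0.0492  0.08  ]
```

View pics/top1.png

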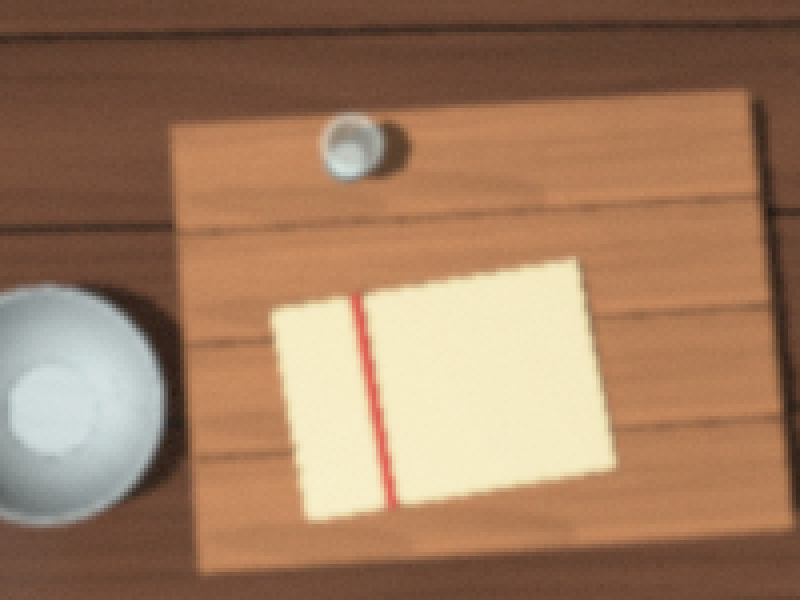

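Zoomed top view: the crate's bowl-side edge runs from (172,125) to (200,572) in the crop. The red line runs from (356,295) to (392,505), turned about 6° to the edge, and the rear end is at the right. I'll refine these from both cameras and turn the tool meanwhile.

```bash
python3 -m crank '[[1,0,0,0,0,0,-0.187],[1,0,0,0,0,0,-0.187],[1,0,0,0,0,0,-0.187],[1,0,0,0,0,0,-0.187],[1,0,0,0,0,0,-0.187]]'; python3 -m crank '[[1,0,0,0,0,0,-0.187],[1,0,0,0,0,0,-0.187],[1,0,0,0,0,0,0],[1,0,0,0,0,0,0]]'
cat > go.py <<'E'
from m import *
def gap(P,Q,R1,R2):
    d=(Q-P)/np.linalg.norm(Q-P); nn=np.array([-d[1],d[0]]); return [float((p-P)@nn) for p in(R1,R2)]
def run(L0,edge0,rear0=None):
    out={}
    for n in("top","side"):
        im,_=manip.grab_frame(n); f=im.astype(np.float32); g=cv2.cvtColor(im,cv2.COLOR_RGB2GRAY).astype(np.float32)
        L=fit(f[...,1],n,L0[0],L0[1],.09,.014,"dip"); E=fit(g,n,edge0[0],edge0[1],.08,.012)
        print(n,"red",L[0].round(4),L[1].round(4),L[2:],"\n  edge",E[0].round(4),E[1].round(4),E[2:],"\n  gap mm",np.round(np.array(gap(E[0],E[1],L[0],L[1]))*1e3,1))
        if rear0 is not None:
            r=fit(f[...,2],n,rear0[0],rear0[1],.09,.01); print("  rear",r)
    s=manip.state(); print(s["time"],s["tool_pos"].round(4),q(s["tool_rot"]).as_matrix().round(3)[:,:2].tolist(),s["contact_force"].round(1),s["gripper_width"])
E
python3 - <<'E'
from go import *
L=[np.array([.489,-.0187]),np.array([.636,.0025])]
u=np.array([-.142,.99])*-.16
run(L,[np.array([.446,.1171]),np.array([.7584,.1299])],[L[0]-np.array([-.142,.99])*.16,L[1]-np.array([-.142,.99])*.16])
E
```

```text
time: 2.92
tool_pos: [0.1828, -0.5976, 0.2503]
tool_rot: [-0.0, 0.814, 0.58, 0.0]
contact_force: [-0.1, 0.5, -0.6]
gripper_width: 1.0
grasp_force: 0.0
time: 3.42
tool_pos: [0.1828, -0.5977, 0.2503]
tool_rot: [-0.0, 0.696, 0.718, 0.0]
contact_force: [0.0, -0.4, 0.9]
gripper_width: 1.001
grasp_force: 0.0
top red [ 0.489  -0.0186] [0.6361 0.0018] (np.float32(7.883936), np.float64(0.00011398523179410354)) 
  edge [0.446  0.1172] [0.7584 0.1298] (np.float32(2.3159964), np.float64(0.00025933630060823214)) 
  gap mm [-137.4 -123. ]
  rear (array([ 0.51164125, -0.17655513]), array([ 0.65862604, -0.15525001]), np.float32(8.247459), np.float64(0.00019675765279787992))
side red [ 0.489  -0.0186] [0.636  0.0025] (np.float32(8.167502), np.float64(0.0001247959191607671)) 
  edge [0.446  0.1177] [0.7583 0.1311] (np.float32(2.4716105), np.float64(0.0004345181255809645)) 
  gap mm [-138.  -123.3]
  rear (array([ 0.51142848, -0.17513693]), array([ 0.65832742, -0.15325665]), np.float32(8.4718), np.float64(0.0005025316930084711))
3.525 [ 0.1828 -0.5977  0.2503] [[-0.033, 0.999], [0.999, 0.033], [-0.0, 0.0]] [-0.1  0.4 -0.1] 1.0023615261297991
```

```bash
python3 -m crank '[[1,0.037,0.0412,0,0,0,0],[1,0.037,0.0412,0,0,0,0],[1,0.037,0.0412,0,0,0,0],[1,0.037,0.0412,0,0,0,0],[1,0.037,0.0412,0,0,0,0]]'; python3 -m crank '[[1,0.037,0.0412,0,0,0,0],[1,0.037,0.0412,0,0,0,0],[1,0.037,0.0412,0,0,0,0],[1,0.037,0.0412,0,0,0,-0.009],[1,0.037,0.0412,0,0,0,0]]';python3 -m crank '[[1,0,0,0,0,0,0],[1,0,0,0.04,0,0,0],[1,0,0,0.04,0,0,0],[1,0,0,0.03,0,0,0],[1,0,0,0,0,0,0]]'; python3 - <<'E'
from go import *
s=manip.state(); print(s["tool_pos"],q(s["tool_rot"]).as_matrix().round(4).tolist())
im,_=manip.grab_frame("side"); cv2.imwrite("pics/s2.png",cv2.resize(im[60:240,200:400],None,fx=3,fy=3)[:,:,::-1])
E
```

```text
time: 4.15
tool_pos: [0.3833, -0.4042, 0.2505]
tool_rot: [0.0, 0.695, 0.719, -0.0]
contact_force: [0.4, -0.4, 0.4]
gripper_width: 1.001
grasp_force: 0.0
time: 4.78
tool_pos: [0.5825, -0.2117, 0.2505]
tool_rot: [0.0, 0.692, 0.722, 0.0]
contact_force: [0.3, -1.2, -0.4]
gripper_width: 0.997
grasp_force: 0.0
time: 5.4
tool_pos: [0.5788, -0.2128, 0.1369]
tool_rot: [-0.003, 0.692, 0.722, -0.001]
contact_force: [0.3, -1.0, 1.4]
gripper_width: 0.998
grasp_force: 0.0
[ 0.57878667 -0.21279872  0.13694825] [[-0.0423, 0.9991, -0.006], [0.9991, 0.0424, 0.0028], [0.003, -0.0059, -1.0]]
```

View pics/s2.png

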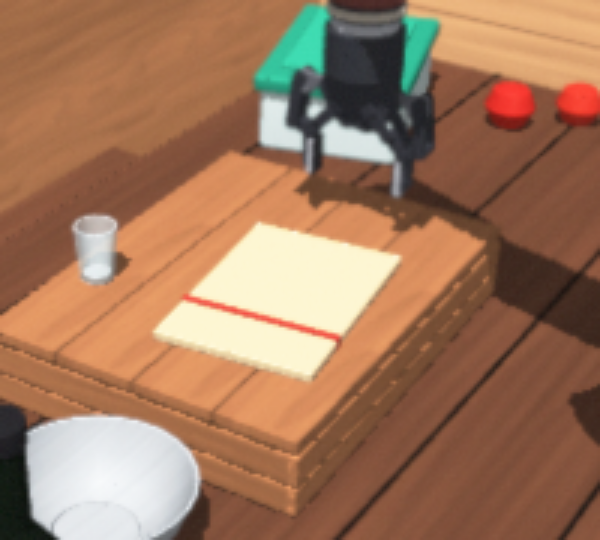

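The open gripper is above the crate behind the board (fingertips about (310,165) and (400,190) in the crop), square to the edge, clear of the board and the glass at (95,250). Next I lower it and feel for the crate's top.

```bash
python3 -m crank '[[1,0,0,0.015,0,0,0],[1,0,0,0.012,0,0,0],[1,0,0,0.007,0,0,0],[1,0,0,0,0,0,0],[1,0,0,0,0,0,0]]'; python3 -m crank '[[1,0,0,0.002,0,0,0],[1,0,0,0.001,0,0,0],[1,0,0,0,0,0,0]]'; python3 - <<'E'
from go import *
s=manip.state(); print(s["tool_pos"],s["contact_force"])
E
```

```text
time: 6.08
tool_pos: [0.5815, -0.2132, 0.1067]
tool_rot: [0.0, 0.691, 0.723, 0.0]
contact_force: [0.4, 0.1, -0.9]
gripper_width: 0.997
grasp_force: 0.0
time: 6.45
tool_pos: [0.5812, -0.2131, 0.1033]
tool_rot: [-0.0, 0.691, 0.723, -0.0]
contact_force: [-0.2, 0.6, 0.1]
gripper_width: 0.998
grasp_force: 0.0
[ 0.58119878 -0.21307553  0.10325622] [-0.21414102  0.64478649  0.08306916]
```

```bash
for i in 1; do python3 -m crank '[[1,0,0,0.0015,0,0,0],[1,0,0,0.0015,0,0,0],[1,0,0,0,0,0,0]]'; done | egrep "pos|contact"; python3 -m crank '[[1,0,0,0.001,0,0,0],[1,0,0,0.001,0,0,0],[1,0,0,0,0,0,0]]'| egrep "pos|contact"
```

```text
tool_pos: [0.5811, -0.213, 0.1]
contact_force: [0.1, -0.1, 1.0]
tool_pos: [0.5812, -0.2131, 0.0982]
contact_force: [-0.7, -0.1, -0.3]
```

```bash
python3 -m crank '[[1,0,0,0.001,0,0,0],[1,0,0,0.001,0,0,0],[1,0,0,0,0,0,0]]'| egrep "pos|contact"; python3 -m crank '[[1,0,0,0.001,0,0,0],[1,0,0,0.001,0,0,0],[1,0,0,0,0,0,0]]'| egrep "pos|contact"
```

```text
tool_pos: [0.5812, -0.2131, 0.0962]
contact_force: [-0.7, -0.4, -0.2]
tool_pos: [0.5812, -0.2131, 0.0942]
contact_force: [0.5, 0.1, 0.4]
```

```bash
python3 -m crank '[[1,0,0,0.001,0,0,0],[1,0,0,0.001,0,0,0],[1,0,0,0,0,0,0]]'| egrep "pos|contact"
```

```text
tool_pos: [0.5812, -0.2131, 0.0922]
contact_force: [1.2, 0.0, 0.2]
```

```bash
python3 -m crank '[[1,0,0,0.001,0,0,0],[1,0,0,0.001,0,0,0],[1,0,0,0.001,0,0,0],[1,0,0,0,0,0,0]]'| egrep "pos|contact"; python3 -m crank '[[1,0.01,0,0,0,0,0],[1,0.01,0,0,0,0,0],[1,0.01,0,0,0,0,0],[1,0.01,0,0,0,0,0],[1,0,0,0,0,0,0]]'; python3 - <<'E'
from go import *
L=[np.array([.489,-.0187]),np.array([.636,.0025])]
run(L,[np.array([.446,.1175]),np.array([.7584,.1305])])
im,_=manip.grab_frame("side"); cv2.imwrite("pics/s3.png",cv2.resize(im[60:240,200:400],None,fx=3,fy=3)[:,:,::-1])
E
```

```text
tool_pos: [0.5811, -0.2131, 0.0891]
contact_force: [-0.5, 0.6, -0.7]
time: 9.45
tool_pos: [0.5794, -0.1721, 0.0892]
tool_rot: [-0.0, 0.691, 0.723, 0.0]
contact_force: [0.2, -0.2, 0.6]
gripper_width: 1.005
grasp_force: 0.0
top red [ 0.4876 -0.0078] [0.635  0.0104] (np.float32(7.0120416), np.float64(9.597931834743005e-05)) 
  edge [0.446  0.1172] [0.7584 0.1299] (np.float32(2.3344493), np.float64(0.00020306485529495143)) 
  gap mm [-126.5 -114.4]
side red [ 0.4876 -0.0075] [0.635  0.0103] (np.float32(6.9061513), np.float64(0.00013313922442121376)) 
  edge [0.446  0.1175] [0.7584 0.1315] (np.float32(2.5667486), np.float64(0.00047322050410591424)) 
  gap mm [-126.8 -115.6]
9.55 [ 0.5796 -0.173   0.0894] [[-0.044, 0.999], [0.999, 0.044], [-0.0, 0.0]] [ 0.7  0.2 -1. ] 0.9978075410243852
```

View pics/s3.png

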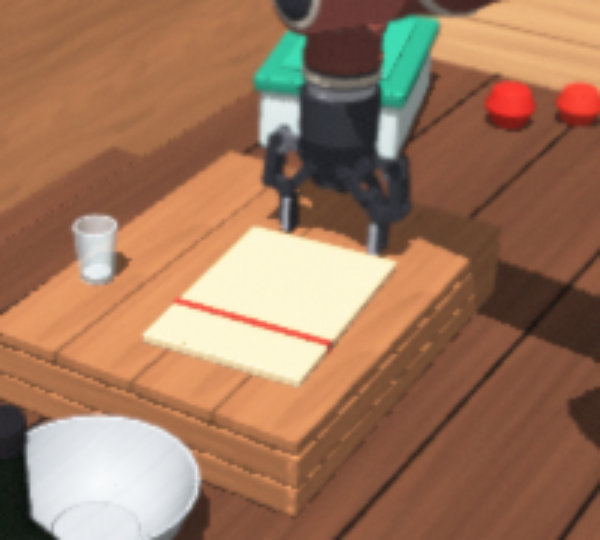

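The fingertips push the rear face properly: the board has moved about 10 mm and turned 1°. I'll carry on pushing.

```bash
python3 -m crank '[[1,0.008,0,0,0,0,0],[1,0.008,0,0,0,0,0],[1,0.008,0,0,0,0,0],[1,0.008,0,0,0,0,0],[1,0.008,0,0,0,0,0]]'|egrep "pos|cont"; python3 -m crank '[[1,0.008,0,0,0,0,0],[1,0.008,0,0,0,0,0],[1,0.008,0,0,0,0,0],[1,0.006,0,0,0,0,0],[1,0,0,0,0,0,0]]'|egrep "pos|cont"; python3 - <<'E'
from go import *
a=[]
im,_=manip.grab_frame("top")
m=manip.mark_of("top","line_a"); L=onz("top",[x["centre"][::-1] for x in m[:2]],.09)[:,:2]; print(L,[x["conf"] for x in m])
y0=.056
run([np.array([.483,y0]),np.array([.632,y0+.007])],[np.array([.446,.1175]),np.array([.7584,.1305])])
E
```

```text
tool_pos: [0.5778, -0.1326, 0.0894]
contact_force: [0.3, -1.8, 0.8]
tool_pos: [0.5762, -0.1024, 0.0891]
contact_force: [0.1, 0.3, -0.6]
[[0.49767029 0.07249388]
 [0.64493108 0.0631031 ]] [0.76, 0.69]
top red [0.4827 0.064 ] [0.6317 0.0697] (np.float32(2.16296), np.float64(0.00012051627919831616)) 
  edge [0.446  0.1279] [0.7584 0.1281] (np.float32(0.043333933), np.float64(0.0013020909530543)) 
  gap mm [-63.9 -58.4]
side red [0.4827 0.0638] [0.6317 0.0705] (np.float32(2.5630724), np.float64(0.0001835284731900082)) 
  edge [0.4458 0.1228] [0.7584 0.131 ] (np.float32(1.4935596), np.float64(0.0008709225527878397)) 
  gap mm [-59.9 -57.1]
11.05 [ 0.5762 -0.1031  0.089 ] [[-0.044, 0.999], [0.999, 0.044], [0.0, -0.001]] [0.  0.2 0.8] 0.99895132157688
```

```bash
python3 -m crank '[[1,0.008,0,0,0,0,0],[1,0.008,0,0,0,0,0],[1,0.008,0,0,0,0,0],[1,0.008,0,0,0,0,0],[1,0.008,0,0,0,0,0]]'|egrep "pos|cont"; python3 -m crank '[[1,0.005,0,0,0,0,0],[1,0.003,0,0,0,0,0],[1,0,0,0,0,0,0],[1,0,0,0,0,0,0]]'|egrep "pos|cont"; cat > fin.py <<'E'
from go import *
import sys
y0=float(sys.argv[1])
FE={"top":([.446,.1172],[.7584,.1299]),"side":([.446,.1176],[.7584,.1313])}
for n in("top","side"):
    im,_=manip.grab_frame(n); f=im.astype(np.float32); L=fit(f[...,1],n,np.array([.486,y0]),np.array([.624,y0+.006]),.09,.012,"dip")
    P,Q=map(np.array,FE[n]); print(n,L[0].round(4),L[1].round(4),L[2:],"gap mm",np.round(np.array(gap(P,Q,L[0],L[1]))*1e3,1))
    g=cv2.cvtColor(im,cv2.COLOR_RGB2GRAY).astype(np.float32)
    for a,b in((.446,.476),(.65,.757)):
        pt=lambda x:P+(Q-P)*(x-P[0])/(Q[0]-P[0])
        e=fit(g,n,pt(a),pt(b),.08,.008); print("  edge shift mm",np.round(np.array(gap(P,Q,e[0],e[1]))*1e3,1))
for o in("bowl","glass"):
    for n in("top","side"):
        k=manip.mark_of(n,o)
        if k: print(o,n,onz(n,k[0]["centre"][::-1],.08 if o=="glass" else 0)[0].round(3))
s=manip.state(); print(s["time"],s["tool_pos"].round(4))
E
python3 fin.py .114
```

```text
tool_pos: [0.5745, -0.0626, 0.0893]
contact_force: [0.1, -1.2, -0.6]
tool_pos: [0.5744, -0.0553, 0.0894]
contact_force: [-0.0, 0.2, 0.8]
top [0.4861 0.1111] [0.6241 0.1177] (np.float32(2.7359464), np.float64(0.00017774740668435917)) gap mm [-7.8 -6.8]
  edge shift mm [-0.9 -0.2]
  edge shift mm [-0.2 -0.1]
side [0.4861 0.1115] [0.6241 0.1178] (np.float32(2.5993502), np.float64(0.00014971192293041776)) gap mm [-7.9 -7.7]
  edge shift mm [-0.5 -0.1]
  edge shift mm [-0.7 -0.7]
bowl top [0.611 0.422 0.   ]
bowl side [ 0.564  0.23  -0.   ]
glass top [0.729 0.002 0.08 ]
glass side [ 0.728 -0.003  0.08 ]
12.475 [ 0.5743 -0.0554  0.0893]
```

```bash
python3 -m crank '[[1,0.003,0,0,0,0,0],[1,0.002,0,0,0,0,0],[1,0.0015,0,0,0,0,0],[1,0,0,0,0,0,0],[1,0,0,0,0,0,0]]'|egrep "pos|cont"; python3 fin.py .118
```

```text
tool_pos: [0.574, -0.0486, 0.0893]
contact_force: [-0.6, 0.3, 0.5]
top [0.486  0.1177] [0.624  0.1236] (np.float32(2.473983), np.float64(8.132832484575726e-05)) gap mm [-1.1 -0.8]
  edge shift mm [-0.8 -0. ]
  edge shift mm [-0.3 -0.1]
side [0.486  0.1176] [0.624  0.1238] (np.float32(2.6123161), np.float64(0.00015575171613678971)) gap mm [-1.8 -1.6]
  edge shift mm [-0.2 -0.1]
  edge shift mm [-0.7 -0.6]
bowl top [0.56 0.23 0.  ]
bowl side [0.561 0.239 0.   ]
glass top [0.73  0.013 0.08 ]
glass side [ 0.731 -0.008  0.08 ]
13.4 [ 0.574  -0.0488  0.0893]
```

```bash
python3 -m crank '[[1,0.001,0,0,0,0,0],[1,0,0,0,0,0,0],[1,0,0,0,0,0,0],[1,-0.01,0,0,0,0,0],[1,-0.03,0,0,0,0,0]]'|egrep "pos|cont"; python3 -m crank '[[1,-0.02,0,0,0,0,0],[1,-0.02,0,-0.03,0,0,0],[1,-0.03,0,-0.05,0,0,0],[1,-0.03,0,-0.05,0,0,0],[1,0,0,0,0,0,0]]'|egrep "pos|cont"; python3 fin.py .119; python3 -c "
from h import *
im,_=manip.grab_frame('top'); cv2.imwrite('pics/t9.png',cv2.resize(im[110:270,160:390],None,fx=3,fy=3)[:,:,::-1]); print(manip.state()['tool_pos'])"
```

```text
tool_pos: [0.5757, -0.0876, 0.0893]
contact_force: [-0.5, -0.6, 0.8]
tool_pos: [0.5827, -0.1912, 0.2259]
contact_force: [0.9, 0.3, 0.3]
top [0.486  0.1183] [0.624  0.1245] (np.float32(2.5608084), np.float64(0.00014145452436572928)) gap mm [-0.5  0.1]
  edge shift mm [-0.6 -0. ]
  edge shift mm [-0.3 -0. ]
side [0.486  0.1183] [0.624  0.1244] (np.float32(2.5179644), np.float64(0.0001574127957083248)) gap mm [-1. -1.]
  edge shift mm [-0.8  0.2]
  edge shift mm [-0.8 -0.7]
bowl top [0.558 0.227 0.   ]
bowl side [0.564 0.224 0.   ]
glass top [0.73  0.007 0.08 ]
glass side [ 0.733 -0.006  0.08 ]
14.95 [ 0.5792 -0.1867  0.2169]
[ 0.57930017 -0.18672263  0.21723229]
```

View pics/t9.png

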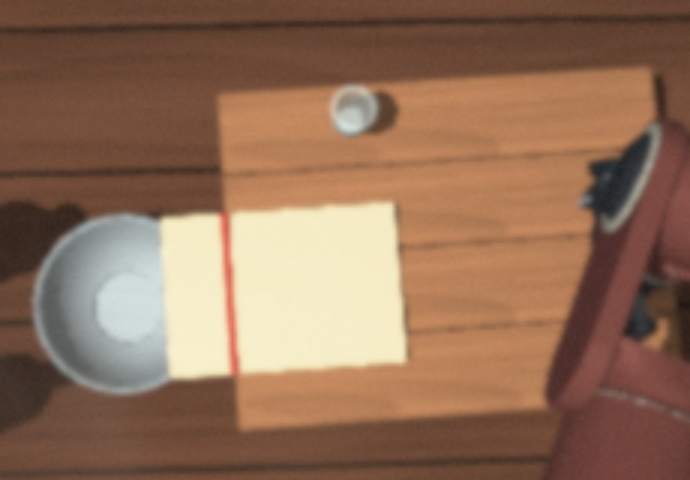

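The red line, from (226,213) to (236,374) in the crop, lies along the crate's edge, which runs from (219,95) to (240,430). The front end hangs over the bowl, the glass is unmoved, and the gripper is well clear. I'll hand it in.

```bash
python3 -m crank '[[1,0,0,0,0,0,0],[1,0,0,0,0,0,0],[1,0,0,0,0,0,0]]'|head -2; python3 -c "
from plant import manip
print(manip.job_done())"
```

```text
time: 15.38
tool_pos: [0.5801, -0.1875, 0.2192]
the job is handed in; nothing more can be done
None
```

I pushed the board until its front end hangs over the bowl and its red line lies above the crate's edge, within about 1 mm along its length in both cameras; the bowl and glass show no sign of having moved, the arm never went near the bottles, the gripper is clear, and the job was handed in at 15.4 s.

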